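# Lock the magnifier's lens ring with the pin spanner

## Task

Lock the lens in its cell: take the two-pin spanner from its wooden rest, put both pins into the holes of the recessed steel ring in the vise and turn the ring clockwise, seen from above, until it is fully home against its stop. Then put the spanner back in its rest, upright with its pins in the slot, and do not shift anything else on the bench.

Things in the scene. Friction and masses are not known exactly. Their poses are not given: they have to be found in the camera images.
- spanner: Two-pin spanner, about 0.16 to 0.26 kg: steel bar 66 mm long (x), 26 wide (y), 12 high; flat-sided pale wooden handle upright on its middle, 26 wide (x), 16 thick (y, the faces to grip), 60 tall; two steel pins pointing down under the bar. Starts upright in its rest. Origin half-way between the pin tips, x along the line of the pins, z up the handle.
- spanner_grip (a point): Where to grip the spanner: on the handle's axis, 53 mm above the pin tips, 32 mm above the bar's top and 28 mm below the handle's top. Axes as spanner.
- spanner_tips (a point): The point half-way between the spanner's two pin tips, axes as spanner. Pins 56 mm apart between centres, 5 mm thick, blunt-pointed over the last 3 mm, standing 9 mm out of the bar's underside. A half turn about z gives the same tool.
- vise: Engraver's ball vise, fixed to the bench, 132 mm across; origin under its centre. In its two dark jaws (at +y and -y) sits a round grey lens cell 88 mm across, rim 94 mm above the bench and 5 mm above the ring's top; inside the rim 78 mm across. A small lug outside the rim at +x. The glass lens lies in the middle, below the ring.
- ring_top (a point): Flat steel retaining ring recessed in the lens cell. Point on its vertical turning axis at its top face, 89 mm above the bench; x through the centres of its two round holes (turns with the ring), z up. Ring 76 mm outside, 40 inside, 10 thick; holes 10 mm across, 56 mm apart between centres, right through, 11 mm free depth.
- ring (a joint): Angle of the ring, rad, growing clockwise seen from above. 1.2 = fully home at its hard stop: the line of the holes then lies along the vise's x, pointing at the lug on the rim. Starts 0.1 to 0.5. Friction about 0.12 N m; stays where it is left; does not rise or sink. The pins have about 0.09 rad of play in the holes either way.
- rest_slot (a point): Dark wooden spanner rest, fixed to the bench: block 110 mm (x) by 70 mm (y), 30 mm high. Point at the centre of its top face. A slot in the top along x, 73 mm long, 13 wide, 16 deep, takes both pins; the spanner's bar lies on the wood either side, its pin tips then 9 mm below this point. Either way round will do.
- bench_block: Bystander, loose, not to be shifted: square polished steel bench block, 50 x 50 x 18 mm; origin under its centre.
- tin: Bystander, loose, not to be shifted: low round aluminium tin with a lid, 54 mm across, 35 mm high; origin under its centre.
- jar: Bystander, loose, not to be shifted: glass jar with a brass cap, 64 mm across, 85 mm high; origin under its centre.
- oiler: Bystander, loose, not to be shifted: slim white plastic bottle with a red cap, 38 mm across, 95 mm high; origin under its centre.
- hammer: Bystander, loose, not to be shifted: small hammer lying flat, 200 mm long.
- driver: Bystander, loose, not to be shifted: screwdriver lying flat, 150 mm long.
- stone: Bystander, loose, not to be shifted: grey sharpening stone lying flat, 50 x 130 x 22 mm; origin under its centre.
Things that resemble listed ones, but are neither listed nor needed, are in the scene too. Leave any green, orange or red look-alike of the spanner alone.

How it is judged:
By the outcome, as a careful person would: the job done as asked, in the order asked, and still so for the second after the job is handed in, with the robot touching nothing.
It also fails if it takes over 59 s, if anything falls off the work surface, if the arm or the gripper's body presses on something with over 40 N, if the wrist force passes 120 N, or if a joint passes its speed limit or range.

## Robot

A 6-joint arm with a two-finger parallel gripper is mounted at the origin on the work surface. World frame = base frame: x ahead of the robot, y to its left, z up, the work surface at z = 0. Lengths are in m, angles in degrees, forces in N, time in s.
With the tool pointing down it reaches from about 0.375 to 0.9 m from the base axis. Payload 3.1 kg.
Tool frame: the origin (TCP) lies where the fingers leave the gripper's body, on its centre line; the fingertips stand 70 mm ahead of it and the grasp point (between the pads) lies 51 mm ahead of it; z points along the fingers, y is the line along which they close (so a half turn about z gives the same grasp; the last joint's range is limited). The gripper opens to 87 mm and grips with 3 to 60 N. Pads are 19 mm wide; open, the fingers measure 117 mm over their backs; the gripper's body (75 mm by 190 mm) begins 51 mm behind the grasp point.
Start: joints at [-75.315, 30.224, 82.088, -0, 67.689, -10.227], TCP at [0.263, -0.567, 0.292] pointing down, gripper open.
Joint ranges: [-176.69, 176.69], [-43.24, 126.21], [12.49, 139.97], [-82, 262], [0, 151.66], [-163.58, 163.58]. Speed limits (degrees/s): [159.86, 159.86, 180, 180, 180, 180].

## Interface

Orientations are given as a 3x3 rotation matrix whose columns are the frame's x, y, z axes.
In Python, from rig import readout, capture, calibration, bot, look_for gives the robot as it stands. The module is installed in compiled form; this text tells all that it offers.
- The arm moves only by the shell command python3 -m pendant 'ROWS'. ROWS is JSON, a list of rows, each a list of 7 numbers: the shift along the tool's x, y, z normalised to -1 to 1, where 1 is 200 mm, then the turn, a rotation vector about the tool's x, y, z normalised to -1 to 1, where 1 is 180 degrees, then the closure, from -1 (fully open) to 1 (shut). In form: [[dx, dy, dz, ax, ay, az, grip], ...]. A call has 1 to 8 rows; each row is the pose to reach, as a shift and turn from the pose commanded when the call began, along the tool's axes at that moment, turning the shorter way round; what a row does not reach only later rows make up. A row lasts 1/10 s, in which the tool goes at most 50 mm and 8.59 degrees, less where a joint would pass 70% of its speed; a pose out of reach is approached as far as the arm can. A call with a number of a shift or a turn outside -1 to 1 is refused whole. A call with a gripper value outside its range is refused whole. The fingers move at their own pace and stop on an object; the grip force is fixed at half the most. Time passes only in rows, so rows that repeat a pose let the fingers close. It gives the time, the measured TCP pose, the force, the opening and the grip force at its end, in the units of the state.
- readout.read_state(): the state, without advancing time (a new reading comes with each control period).
- capture(name): name is "scene" or "top" or "wrist"; returns (picture, depth): 480x640x3 uint8, red, green, blue; 480x640 float32, m along the optical axis (not along the pixel's ray), 0 where there is no reading.
- calibration(name): a dict with "mtx" (3x3 intrinsics, pixels), "T" (4x4, takes a point from camera to world coordinates); the wrist camera has in their place "mount" (4x4, takes a point from camera to tool coordinates, whose origin is the TCP and whose axes are the flange's). Camera axes: x right, y down, z forward; pixel columns grow to the right and rows downward; lengths in m; the calibration is good to about 2 mm. A picture is of the moment at which its call begins: read the wrist's pose just before it. calibration takes no time and is no camera call.
- bot.hand_in(): hands the job in; it is judged then, once.
Trained networks look in the newest picture that a camera, given by its name, has taken for a name from the list of things; names that differ only in an ending like _2 or _b are one class to them, and where a whole thing is asked for, a point or a joint stands for the part that bears it (a point fixed in the world has none). Each returns a list of dicts, best first, with "conf" (0 to 1); they miss things now and then, are a little off and sometimes report something else, mostly with a low value. They report only what shows in the picture. A call takes as long as a camera call. They do not tell look-alikes from the thing itself.
- look_for(thing, camera): "extent" ([left, top, right, bottom] in pixels, round what is visible of it).
The state is a dict: "time_s": time; "joint_positions": joint angles; "qvel": joint speeds; "tau": joint torques, N m; "position": TCP position; "tcp_rot": TCP orientation; "force": force on the tool from outside, world axes, zero at the start; "moment": the same for the moment, N m; "opening": opening from 0.0 (shut) to 1.0 (fully open); "grasp_force": force on a finger pad.
Only numpy, scipy, OpenCV 4.12 (cv2) and the standard library are available. Lean on these libraries where they do the work, as an engineer would, in place of code of your own. Each camera call takes 0.05 s, during which the arm holds its last target. There are 200 camera calls.

## Working session

There is one attempt and no reset: what is moved stays moved. The work goes in short steps, Python scripts to look and compute and a shell command to move; the robot and the scene stay as the last step left them, time stands still between calls to the robot, and variables do not carry over. Pictures are saved under pics/ and viewed, at most 10 in all, crops included, and the job is handed in when it is done.

```bash
mkdir -p pics; python3 - <<'E'
from rig import readout,capture,calibration,look_for
import cv2,numpy as np
s=readout.read_state();print(s['time_s'],s['position'],np.round(s['tcp_rot'],3).tolist(),s['opening'],s['force'])
for n in("scene","top"):
    p,d=capture(n);cv2.imwrite(f"pics/{n}0.png",p[:,:,::-1]);np.save(f"{n}0.npy",d)
    c=calibration(n);print(n,c['mtx'].tolist(),np.round(c['T'],3).tolist())
    for t in("spanner","ring_top","vise"):
        print(t,[(np.round(r['extent']).tolist(),round(r['conf'],2)) for r in look_for(t,n)])
print(calibration("wrist"))
E
```

```text
0.0 [ 0.26314569 -0.56626152  0.29127454] [[0.907, 0.421, -0.001], [0.421, -0.907, 0.002], [0.0, -0.002, -1.0]] 0.9978588104175405 [-0.36966437 -0.31764669  0.39125187]
scene [[505.88175640790934, 0.0, 324.8131582058748], [0.0, 505.88175640790934, 236.01521029386493], [0.0, 0.0, 1.0]] [[0.287, 0.683, -0.671, 1.336], [0.958, -0.211, 0.195, -0.235], [-0.008, -0.699, -0.715, 0.895], [0.0, 0.0, 0.0, 1.0]]
spanner [([294.0, 183.0, 324.0, 206.0], 0.92), ([395.0, 191.0, 404.0, 228.0], 0.86), ([394.0, 169.0, 421.0, 194.0], 0.8), ([344.0, 178.0, 376.0, 201.0], 0.68)]
ring_top [([215.0, 235.0, 246.0, 259.0], 0.77)]
vise [([199.0, 232.0, 260.0, 295.0], 0.68)]
top [[452.08252456139456, 0.0, 311.25211107753904], [0.0, 452.08252456139456, 232.95803489936583], [0.0, 0.0, 1.0]] [[-0.004, -0.993, 0.117, 0.457], [-1.0, 0.006, 0.017, -0.002], [-0.017, -0.117, -0.993, 1.047], [0.0, 0.0, 0.0, 1.0]]
spanner [([234.0, 318.0, 269.0, 350.0], 0.9), ([217.0, 245.0, 242.0, 278.0], 0.66), ([295.0, 319.0, 332.0, 348.0], 0.58), ([178.0, 313.0, 217.0, 345.0], 0.56)]
ring_top [([405.0, 226.0, 440.0, 263.0], 0.59)]
vise [([386.0, 217.0, 453.0, 276.0], 0.85)]
{'mtx': array([[408.39101836,   0.        , 316.27365181],
       [  0.        , 408.39101836, 234.85965987],
       [  0.        ,   0.        ,   1.        ]]), 'mount': array([[-2.42090214e-04, -9.64740793e-01, -2.63201716e-01,
         7.15861363e-02],
       [ 9.99999925e-01, -3.13185478e-04,  2.28161927e-04,
        -1.45129601e-03],
       [-3.02548074e-04, -2.63201641e-01,  9.64740797e-01,
        -9.27906750e-02],
       [ 0.00000000e+00,  0.00000000e+00,  0.00000000e+00,
         1.00000000e+00]])}
```

View pics/top0.png

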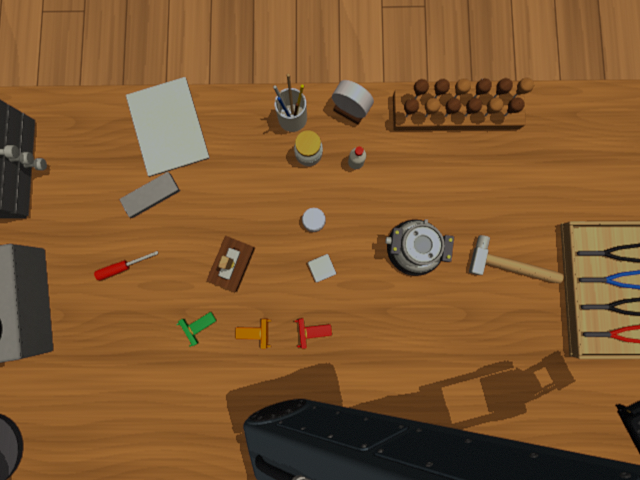

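View pics/scene0.png

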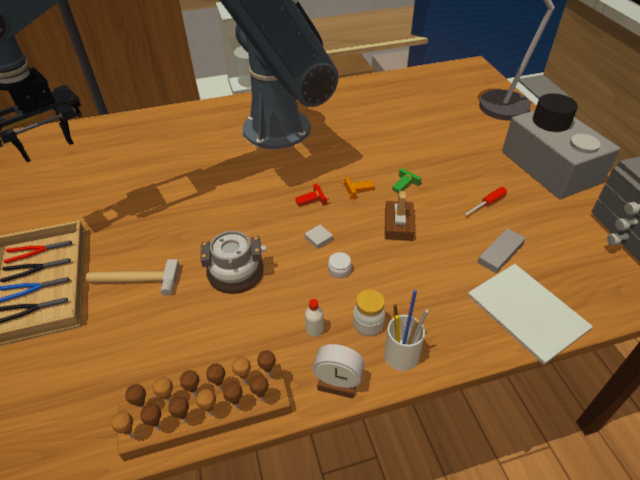

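Top view: the upright spanner with the pale handle stands in the dark rest at (231,262). Look-alikes lie flat: green (198,327), orange (252,333) and red (313,332). The vise is at (420,246), with two dark ring holes near (422,243). I choose (231,262) and check it with a close crop.

```bash
cat > h.py <<'E'
import numpy as np,cv2
from rig import readout,capture,calibration,look_for
def cloud(n,d,T=None):
    c=calibration(n);K=c['mtx'];T=c['T'] if T is None else T
    v,u=np.mgrid[:480,:640];p=np.stack([(u-K[0,2])/K[0,0]*d,(v-K[1,2])/K[1,1]*d,d],-1)
    w=p@T[:3,:3].T+T[:3,3];w[d==0]=np.nan;return w
def wristT(s):
    A=np.eye(4);A[:3,:3]=s['tcp_rot'];A[:3,3]=s['position'];return A@calibration("wrist")['mount']
def rect(w,m):
    q=(w[m][:,:2]*1000).astype(np.float32);r=cv2.minAreaRect(q)
    b=cv2.boxPoints(r);e=[b[1]-b[0],b[2]-b[1]];e=max(e,key=np.linalg.norm)
    return np.round(r[0],1),np.round(r[1],1),round(float(np.degrees(np.arctan2(e[1],e[0]))),1)
E
python3 - <<'E'
from h import *
d=np.load("top0.npy");w=cloud("top",d);z=w[...,2]
box=np.zeros(z.shape,bool);box[225:300,195:265]=1
print("table",np.nanmedian(z[280:300,330:400]))
for a,b in((.022,.037),(.038,.055),(.07,.11)):
    m=box&(z>a)&(z<b);print(a,m.sum(),np.nanmedian(z[m]),rect(w,m),np.nanmean(w[m],0))
box[:]=0;box[210:285,375:460]=1
for a,b in((.086,.091),(.0915,.1)):
    m=box&(z>a)&(z<b);print(a,m.sum(),np.nanmedian(z[m]),rect(w,m))
p=cv2.imread("pics/top0.png");a=cv2.resize(p[215:310,170:290],(400,317),interpolation=2);b=cv2.resize(p[205:290,370:475],(392,317),interpolation=2)
cv2.imwrite("pics/crop0.png",np.hstack([a,b]))
E
```

```text
table 5.133298616200044e-05
0.022 1130 0.03020071512036726 (array([510.1, 199.5]), array([ 71.6, 110.5]), -22.3) [0.50899928 0.19741466 0.030231  ]
0.038 245 0.04240242389596216 (array([509. , 198.9]), array([27.1, 65.7]), -20.9) [0.50869747 0.19705368 0.04258818]
0.07 125 0.10107527980050324 (array([509.1, 198.9]), array([16. , 25.8]), -19.9) [0.50836598 0.19678411 0.09714778]
0.086 725 0.08848633764295832 (array([ 547.9, -221.4]), array([120.6,  92. ]), 88.3)
0.0915 334 0.09358240087923059 (array([ 545.1, -221. ]), array([86.8, 86.2]), 43.4)
```

View pics/crop0.png

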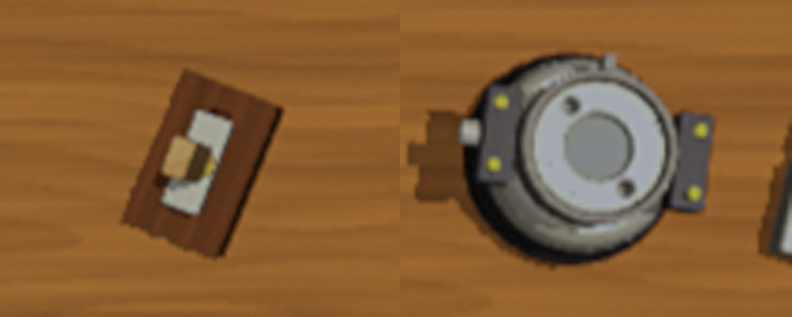

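The crop confirms an upright spanner with a pale wooden handle, its bar along the slot of the dark rest. The ring holes sit up-left and down-right, and the lug is at the top of the rim. I'll go over the vise first for a wrist look.

```bash
cat >> h.py <<'E'
def togo(p,yaw):
    "shift/turn in tool axes, pendant units, to a tool-down pose (m, deg of tool x)"
    from scipy.spatial.transform import Rotation as Ro
    s=readout.read_state();R=np.array(s['tcp_rot']);y=np.radians(yaw);c,n=np.cos(y),np.sin(y)
    G=np.array([[c,n,0],[n,-c,0],[0,0,-1]])
    print("togo",np.round(R.T@(np.array(p)-s['position'])/.2,4),np.round(Ro.from_matrix(R.T@G).as_rotvec()/np.pi,4),"t",s['time_s'])
E
python3 -m pendant '[[1,-0.485,0,0,0,0,-1],[1,-0.485,0,0,0,0,-1],[1,-0.485,0,0,0,0,-1],[1,-0.485,0,0,0,0,-1],[1,-0.485,0,0,0,0,-1]]'
python3 -m pendant '[[1,-0.485,0,0,0,0,-1],[1,-0.485,0,0,0,0,-1],[1,-0.485,0,0,0,0,-1],[1,-0.485,0,0,0,0,-1],[1,-0.485,0,0,0,0,-1],[1,-0.485,0,0,0,0,-1],[1,-0.485,0,0,0,0,-1]]'
python3 - <<'E'
from h import *
s=readout.read_state();print(s['position'],s['time_s'])
p,d=capture("wrist");cv2.imwrite("pics/w1.png",p[:,:,::-1]);w=cloud("wrist",d,wristT(s));np.savez("w1.npz",p=p,w=w)
z=w[...,2];near=np.hypot(w[...,0]-.545,w[...,1]+.221)<.06
for a,b in((.0855,.0905),(.0925,.097)):
    m=near&(z>a)&(z<b);print(m.sum(),np.median(z[m]));q=w[m][:,:2]
    print(cv2.minEnclosingCircle((q*1000).astype(np.float32)),rect(w,m))
print(look_for("ring_top","wrist"))
togo((.509,.199,.29),-21)
E
```

```text
time_s: 0.9
position: [0.4056, -0.3908, 0.2923]
tcp_rot: [[0.906, 0.424, 0.0], [0.424, -0.906, 0.002], [0.001, -0.002, -1.0]]
force: [-1.1, -0.1, -0.1]
opening: 0.998
grasp_force: 0.0
time_s: 1.6
position: [0.5444, -0.2221, 0.2922]
tcp_rot: [[0.906, 0.423, -0.0], [0.423, -0.906, -0.001], [-0.001, 0.0, -1.0]]
force: [0.7, -0.7, -0.3]
opening: 1.005
grasp_force: 0.0
[ 0.54435702 -0.22213084  0.29222057] 1.6
5914 0.08912270414634935
((544.9610595703125, -221.00741577148438), 59.98573684692383) (array([ 549.5, -223.2]), array([119.7,  88.6]), 63.8)
2357 0.09400846957153663
((549.648193359375, -221.14816284179688), 48.37453079223633) (array([ 545.1, -220.8]), array([87., 87.]), 28.6)
[]
togo [ 0.7298 -1.9891  0.0105] [1.000e-04 2.000e-04 2.547e-01] t 1.7
```

View pics/w1.png

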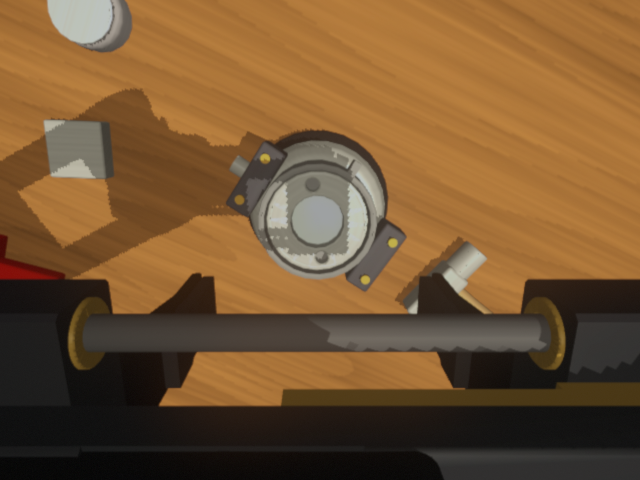

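The wrist view shows the ring holes at (313,185) and (321,257), and the lug near (345,160). I'll rectify onto the ring plane.

```bash
cat >> h.py <<'E'
def rectify(p,T,z,c,half=.06,mm=.2):
    "orthophoto of plane z; image right=+x world, up=+y world"
    K=calibration("wrist")['mtx'];n=int(2*half*1000/mm);i=np.arange(n)*mm/1000-half
    X,Y=np.meshgrid(c[0]+i,c[1]-i);W=np.stack([X,Y,0*X+z],-1)
    C=(W-T[:3,3])@T[:3,:3];u=(C[...,0]/C[...,2]*K[0,0]+K[0,2]).astype(np.float32);v=(C[...,1]/C[...,2]*K[1,1]+K[1,2]).astype(np.float32)
    return cv2.remap(p,u,v,cv2.INTER_CUBIC)
E
python3 - <<'E'
from h import *
f=np.load("w1.npz");s=readout.read_state();T=wristT(s)
a=rectify(f['p'],T,.089,(.5451,-.2208));cv2.imwrite("pics/r1.png",a[:,:,::-1])
E
```

```text
(no output)
```

View pics/r1.png

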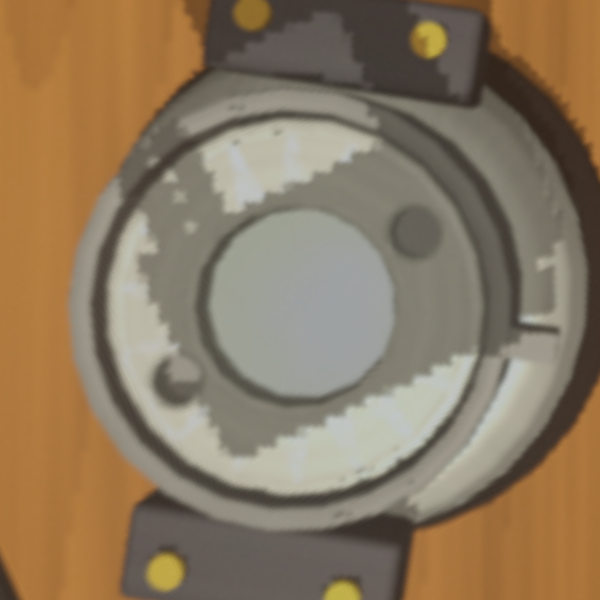

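```bash

python3 -m pendant '[[0.365,-0.995,0,0,0,0,-1],[0.365,-0.995,0,0,0,0,-1],[0.365,-0.995,0,0,0,0,-1],[0.365,-0.995,0,0,0,0,-1],[0.365,-0.995,0,0,0,0,-1]]' | head -2
python3 -m pendant '[[0.365,-0.995,0.3,0,0,0.255,-1],[0.365,-0.995,0.3,0,0,0.255,-1],[0.365,-0.995,0.3,0,0,0.255,-1],[0.365,-0.995,0.3,0,0,0.255,-1],[0.365,-0.995,0.3,0,0,0.255,-1],[0.365,-0.995,0.3,0,0,0.255,-1],[0.365,-0.995,0.3,0,0,0.255,-1],[0.365,-0.995,0.3,0,0,0.255,-1]]'
python3 - <<'E'
from h import *
s=readout.read_state();print(s['position'],s['time_s'],np.round(s['joint_positions'],0))
p,d=capture("wrist");T=wristT(s);w=cloud("wrist",d,T)
z=w[...,2];near=np.hypot(w[...,0]-.509,w[...,1]-.199)<.07
for a,b in((.026,.034),(.039,.045),(.098,.106)):
    m=near&(z>a)&(z<b);print(m.sum(),np.median(z[m]),rect(w,m))
cv2.imwrite("pics/w2.png",p[:,:,::-1])
togo((.509,.199,.125),-20.7)
E
```

```text
time_s: 2.2
position: [0.5248, -0.0083, 0.2923]
time_s: 3.0
position: [0.5099, 0.1987, 0.2324]
tcp_rot: [[0.934, -0.358, 0.001], [-0.358, -0.934, -0.0], [0.001, 0.0, -1.0]]
force: [-0.7, -0.1, -0.1]
opening: 1.003
grasp_force: 0.0
[0.50988837 0.19869936 0.23238121] 3.0 [ 10.  29.  97.  -0.  54. 121.]
10151 0.03024015425118942 (array([509. , 200.3]), array([ 70.2, 110.7]), -22.0)
1598 0.042041921804899546 (array([508.8, 200.1]), array([25.9, 65.6]), -20.3)
1138 0.10185790772699291 (array([508.7, 200.1]), array([15.2, 25.9]), -21.0)
togo [-5.400e-03 -2.000e-04  5.376e-01] [-0.     -0.0003 -0.0017] t 3.05
```

View pics/w2.png

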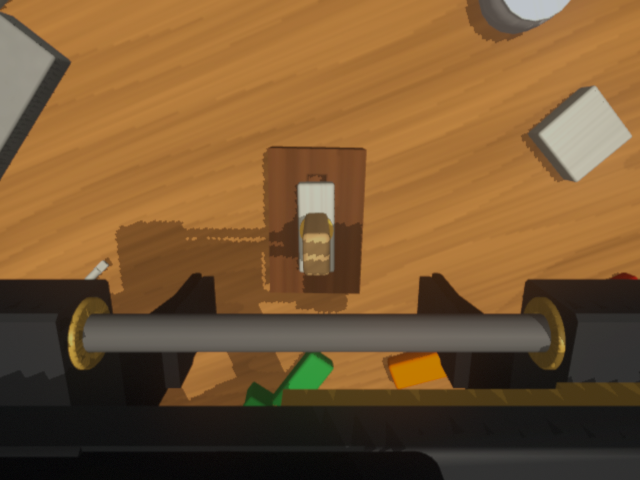

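The view is clean: the handle is at (316,245), between the open fingers, and nothing is in the way. Descending to grip.

```bash

python3 -m pendant '[[-0.005,-0.003,0.25,0,0,0,-1],[-0.005,-0.003,0.4,0,0,0,-1],[-0.005,-0.003,0.538,0,0,0,-1],[-0.005,-0.003,0.538,0,0,0,-1],[-0.005,-0.003,0.538,0,0,0,1],[-0.005,-0.003,0.538,0,0,0,1],[-0.005,-0.003,0.538,0,0,0,1],[-0.005,-0.003,0.538,0,0,0,1]]'
python3 -m pendant '[[0,0,0,0,0,0,1],[0,0,0,0,0,0,1],[0,0,0,0,0,0,1],[0,0,0,0,0,0,1]]'
```

```text
time_s: 3.85
position: [0.5092, 0.2011, 0.126]
tcp_rot: [[0.934, -0.358, 0.003], [-0.358, -0.934, 0.0], [0.002, -0.001, -1.0]]
force: [0.4, 0.1, -0.7]
opening: 0.721
grasp_force: 0.0
time_s: 4.25
position: [0.5083, 0.2011, 0.1247]
tcp_rot: [[0.934, -0.358, -0.0], [-0.358, -0.934, -0.0], [-0.0, 0.0, -1.0]]
force: [0.0, 0.2, -0.1]
opening: 0.357
grasp_force: 0.0
```

```bash

python3 -m pendant '[[0,0,0,0,0,0,1],[0,0,0,0,0,0,1],[0,0,0,0,0,0,1],[0,0,0,0,0,0,1],[0,0,0,0,0,0,1],[0,0,0,0,0,0,1]]'
python3 -m pendant '[[0,0,-0.1,0,0,0,1],[0,0,-0.25,0,0,0,1],[0,0,-0.5,0,0,0,1],[0,0,-0.5,0,0,0,1],[0,0,-0.5,0,0,0,1]]'
python3 - <<'E'
from h import *
togo((.5447,-.2217,.225),31)
E
```

```text
time_s: 4.85
position: [0.5082, 0.2009, 0.1246]
tcp_rot: [[0.934, -0.358, -0.0], [-0.358, -0.934, -0.0], [-0.0, 0.0, -1.0]]
force: [-0.2, -1.5, 0.2]
opening: 0.184
grasp_force: 30.0
time_s: 5.35
position: [0.5088, 0.2012, 0.2256]
tcp_rot: [[0.934, -0.358, 0.003], [-0.358, -0.934, 0.001], [0.002, -0.002, -1.0]]
force: [-1.0, -0.6, -1.8]
opening: 0.179
grasp_force: 30.0
togo [0.9251 1.91   0.002 ] [-2.000e-04 -9.000e-04 -2.888e-01] t 5.35
```

```bash

python3 -m pendant '[[0.463,0.955,0,0,0,0,1],[0.463,0.955,0,0,0,0,1],[0.463,0.955,0,0,0,0,1],[0.463,0.955,0,0,0,0,1],[0.463,0.955,0,0,0,0,1]]'|head -2
python3 -m pendant '[[0.463,0.955,0,0,0,-0.289,1],[0.463,0.955,0,0,0,-0.289,1],[0.463,0.955,0,0,0,-0.289,1],[0.463,0.955,0,0,0,-0.289,1],[0.463,0.955,0,0,0,-0.289,1],[0.463,0.955,0,0,0,-0.289,1],[0.463,0.955,0,0,0,-0.289,1],[0.463,0.955,0,0,0,-0.289,1]]'
python3 - <<'E'
from h import *
s=readout.read_state();print(s['position'],s['time_s'],np.round(s['joint_positions'],0))
p,d=capture("wrist");T=wristT(s);w=cloud("wrist",d,T)
cv2.imwrite("pics/w3.png",p[:,:,::-1]);np.savez("w3.npz",p=p,w=w,T=T)
z=w[...,2];near=np.hypot(w[...,0]-.545,w[...,1]+.221)<.05
for a,b in((.0925,.097),(.135,.15)):
    m=near&(z>a)&(z<b);print(m.sum(),np.median(z[m]) if m.any() else 0,rect(w,m) if m.any() else 0)
togo((.5447,-.2217,.193),31.5)
E
```

```text
time_s: 5.85
position: [0.5264, -0.0149, 0.2228]
time_s: 6.65
position: [0.5434, -0.2211, 0.2224]
tcp_rot: [[0.857, 0.515, -0.004], [0.515, -0.857, 0.003], [-0.002, -0.005, -1.0]]
force: [0.3, -0.1, -2.6]
opening: 0.179
grasp_force: 30.0
[ 0.54343639 -0.22114073  0.22240934] 6.65 [-33.  32.  91.   0.  57.  26.]
2717 0.09400521996806166 (array([ 550.8, -217.2]), array([73.6, 87.4]), -58.9)
3299 0.13999645238095865 (array([ 559.2, -209.7]), array([30.5, 26. ]), 30.5)
togo [0.003  0.0062 0.1487] [-0.0012  0.0005 -0.0029] t 6.7
```

View pics/w3.png

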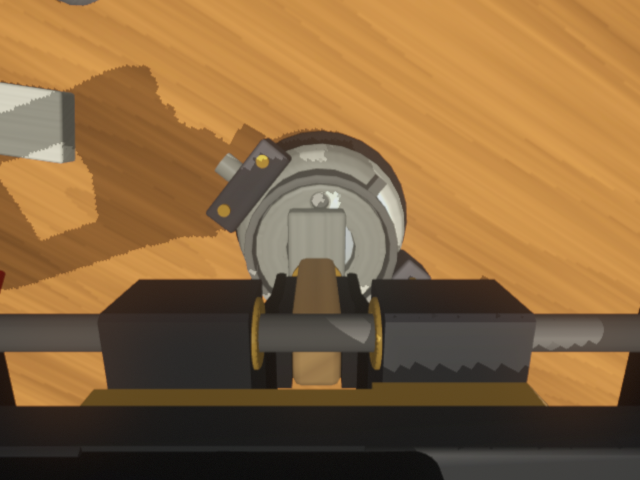

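The view shows the bar at (316,235) with the far hole just beyond it at (320,200). I'll compare bar and hole in this same picture so the calibration error cancels.

```bash
python3 - <<'E'
from h import *
f=np.load("w3.npz");p=f['p'];T=f['T'];s=readout.read_state();c=(.5451,-.2208)
print(s['position'],np.degrees(np.arctan2(s['tcp_rot'][1][0],s['tcp_rot'][0][0])))
a=rectify(p,T,.089,c,.05,.25);b=rectify(p,T,.1397,c,.05,.25)
cv2.imwrite("pics/r3.png",np.hstack([a,b])[:,:,::-1])
E
```

```text
[ 0.54364807 -0.22102091  0.22275217] 30.97862467915795
```

View pics/r3.png

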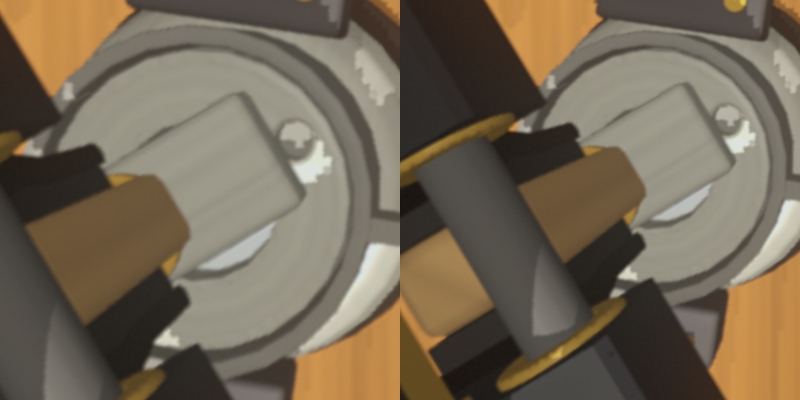

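```bash

python3 -m pendant '[[0,0.01,0,0,0,-0.0055,1],[0,0.01,0.1,0,0,-0.0055,1],[0,0.01,0.13,0,0,-0.0055,1],[0,0.01,0.15,0,0,-0.0055,1],[0,0.01,0.16,0,0,-0.0055,1],[0,0.01,0.16,0,0,-0.0055,1],[0,0.01,0.16,0,0,-0.0055,1]]'
```

```text
time_s: 7.4
position: [0.5458, -0.2238, 0.1931]
tcp_rot: [[0.848, 0.53, 0.001], [0.53, -0.848, -0.001], [0.0, 0.001, -1.0]]
force: [-0.5, 0.2, -1.8]
opening: 0.185
grasp_force: 30.0
```

```bash

python3 -m pendant '[[0,0,0.01,0,0,0,1],[0,0,0.02,0,0,0,1],[0,0,0.025,0,0,0,1],[0,0,0.025,0,0,0,1]]'
python3 - <<'E'
from h import *
s=readout.read_state();print(s['force'],s['moment'])
E
```

```text
time_s: 7.8
position: [0.5454, -0.2236, 0.1875]
tcp_rot: [[0.848, 0.53, -0.0], [0.53, -0.848, 0.0], [-0.0, -0.0, -1.0]]
force: [-0.1, 0.9, -3.5]
opening: 0.182
grasp_force: 30.0
[-0.1236206   0.92225245 -3.53855107] [ 0.04841442  0.05540551 -0.02946126]
```

```bash

python3 -m pendant '[[0,0,0.005,0,0,0.02,1],[0,0,0.005,0,0,0.04,1],[0,0,0.005,0,0,0.06,1],[0,0,0.005,0,0,0.08,1],[0,0,0.005,0,0,0.1,1],[0,0,0.005,0,0,0.12,1],[0,0,0.005,0,0,0.12,1]]'
python3 - <<'E'
from h import *
s=readout.read_state();print(s['force'],s['moment'],np.degrees(np.arctan2(s['tcp_rot'][1][0],s['tcp_rot'][0][0])))
E
```

```text
time_s: 8.5
position: [0.5449, -0.2227, 0.1864]
tcp_rot: [[0.983, 0.181, -0.002], [0.181, -0.983, 0.002], [-0.001, -0.002, -1.0]]
force: [-1.6, 2.3, -1.8]
opening: 0.184
grasp_force: 30.0
[-1.60410464  2.3115876  -1.84977155] [0.61955985 0.19236125 0.08658177] 10.432879984156871
```

```bash

python3 -m pendant '[[0,0,0,0,0,0.02,1],[0,0,0,0,0,0.04,1],[0,0,0,0,0,0.06,1],[0,0,0,0,0,0.08,1],[0,0,0,0,0,0.1,1],[0,0,0,0,0,0.11,1],[0,0,0,0,0,0.11,1]]'
python3 - <<'E'
from h import *
s=readout.read_state();print(s['force'],s['moment'],np.degrees(np.arctan2(s['tcp_rot'][1][0],s['tcp_rot'][0][0])))
E
```

```text
time_s: 9.2
position: [0.5449, -0.2224, 0.1865]
tcp_rot: [[0.987, -0.162, -0.002], [-0.162, -0.987, 0.003], [-0.002, -0.002, -1.0]]
force: [-0.6, 4.0, -0.3]
opening: 0.185
grasp_force: 30.0
[-0.59530475  3.95595513 -0.28415443] [0.92502243 0.23568467 0.1182007 ] -9.303307669438235
```

```bash
cat > m.py <<'E'
from h import *
s=readout.read_state();print(np.round(s['force'],1),np.round(s['moment'],2),np.degrees(np.arctan2(s['tcp_rot'][1][0],s['tcp_rot'][0][0])))
E
python3 -m pendant '[[0,0,0,0,0,0.01,1],[0,0,0,0,0,0.015,1],[0,0,0,0,0,0.015,1]]' | head -1; python3 m.py
python3 -m pendant '[[0,0,0,0,0,0.01,1],[0,0,0,0,0,0.01,1]]' | head -1; python3 m.py
python3 -m pendant '[[0,0,0,0,0,0.01,1],[0,0,0,0,0,0.01,1]]' | head -1; python3 m.py
```

```text
time_s: 9.5
[-2.4  4.1 -0.7] [1.06 0.29 0.12] -12.015190077342403
time_s: 9.7
[-0.3  6.3 -0.3] [1.21 0.25 0.12] -13.834305562619482
time_s: 9.9
[-1.2  6.8  0.7] [1.36 0.13 0.54] -15.53537610331484
```

```bash

python3 -m pendant '[[0,0,0,0,0,0.006,1],[0,0,0,0,0,0.006,1],[0,0,0,0,0,0.006,1]]' ; python3 m.py
```

```text
time_s: 10.2
position: [0.5449, -0.2223, 0.1864]
tcp_rot: [[0.959, -0.285, -0.002], [-0.285, -0.959, 0.002], [-0.003, -0.002, -1.0]]
force: [-0.9, 6.4, -0.2]
opening: 0.18
grasp_force: 30.5
[-0.9  6.4 -0.2] [1.37 0.13 0.75] -16.531143755271433
```

```bash

python3 -m pendant '[[0,-0.003,0,0,0,-0.018,1],[0,-0.003,0,0,0,-0.036,1],[0,-0.003,0,0,0,-0.036,1]]' | head -1; python3 m.py
python3 -m pendant '[[0,0,-0.03,0,0,0,1],[0,0,-0.06,0,0,0,1],[0,0,-0.2,0,0,0,1],[0,0,-0.4,0,0,0,1],[0,0,-0.4,0,0,0,1],[0,0,-0.4,0,0,0,1]]'; python3 m.py
python3 - <<'E'
from h import *
s=readout.read_state();p,d=capture("wrist");T=wristT(s)
w=cloud("wrist",d,T);z=w[...,2];near=np.hypot(w[...,0]-.545,w[...,1]+.221)<.05
m=near&(z>.16);print(np.nanmedian(z[m]),m.sum())
m=near&(z>s['position'][2]-.104+.021-.006)&(z<s['position'][2]-.104+.021+.006);print(m.sum(),rect(w,m))
a=rectify(p,T,.089,(.5451,-.2208),.055,.25);cv2.imwrite("pics/r4.png",np.hstack([a,cv2.resize(p[:,:,:],(360,440))])[:,:,::-1])
E
```

```text
time_s: 10.5
[-1.4  1.3 -2.5] [0.41 0.31 0.05] -10.223834064077884
time_s: 11.1
position: [0.5464, -0.2239, 0.2685]
tcp_rot: [[0.984, -0.179, 0.004], [-0.179, -0.984, -0.003], [0.004, 0.002, -1.0]]
force: [0.2, 0.4, -2.7]
opening: 0.18
grasp_force: 30.0
[ 0.2  0.4 -2.7] [ 0.04  0.11 -0.  ] -10.297076483566327
0.2965668533830566 93286
3226 (array([ 565.4, -226.6]), array([26.1, 30.3]), -10.1)
```

View pics/r4.png

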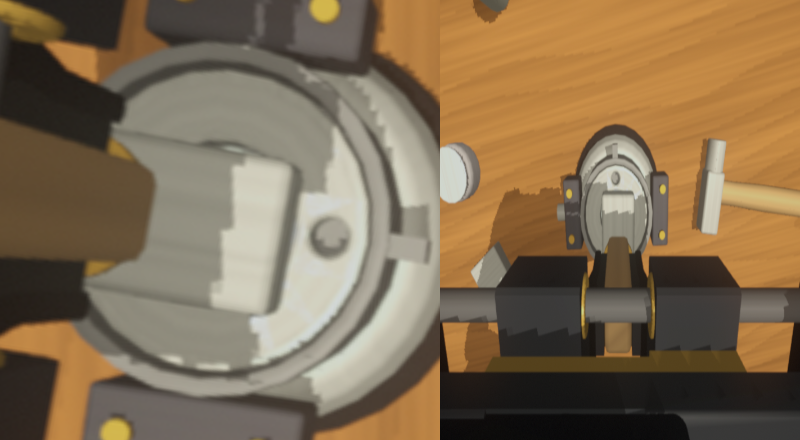

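The ring's hole at (330,237) lines up with the lug at (408,247), and the stop was felt as rising torque, so the ring is home. Returning the spanner.

```bash
python3 -c "
from h import *
togo((.5088,.2005,.235),-21.3)"
```

```text
togo [-0.5598 -2.0521  0.1583] [ 0.0002 -0.0003  0.0611] t 11.15
```

```bash

python3 -m pendant '[[-0.28,-1,0,0,0,0,1],[-0.28,-1,0,0,0,0,1],[-0.28,-1,0,0,0,0,1],[-0.28,-1,0,0,0,0,1],[-0.28,-1,0,0,0,0,1]]'|head -2
python3 -m pendant '[[-0.28,-1,0.1,0,0,0.061,1],[-0.28,-1,0.1,0,0,0.061,1],[-0.28,-1,0.1,0,0,0.061,1],[-0.28,-1,0.1,0,0,0.061,1],[-0.28,-1,0.1,0,0,0.061,1],[-0.28,-1,0.1,0,0,0.061,1],[-0.28,-1,0.1,0,0,0.061,1]]'
python3 -c "
from h import *
togo((.5088,.2005,.14),-21.3)"
```

```text
time_s: 11.65
position: [0.5233, -0.0112, 0.2649]
time_s: 12.35
position: [0.5069, 0.1896, 0.2459]
tcp_rot: [[0.932, -0.362, -0.001], [-0.362, -0.932, -0.001], [-0.001, 0.002, -1.0]]
force: [0.1, -0.6, -2.0]
opening: 0.184
grasp_force: 30.0
togo [-0.0106 -0.0552  0.5295] [0.0005 0.0002 0.0003] t 12.35
```

```bash

python3 -m pendant '[[-0.01,-0.055,0,0,0,0,1],[-0.01,-0.055,0.2,0,0,0,1],[-0.01,-0.055,0.4,0,0,0,1],[-0.01,-0.055,0.4,0,0,0,1],[-0.01,-0.055,0.4,0,0,0,1]]'
python3 - <<'E'
from h import *
s=readout.read_state();print(s['position']);p,d=capture("wrist");w=cloud("wrist",d,wristT(s));z=w[...,2]
near=np.hypot(w[...,0]-.509,w[...,1]-.199)<.07
zb=s['position'][2]-.083
for a,b in((.026,.034),(zb-.003,zb+.004)):
    m=near&(z>a)&(z<b)
    if m.any(): print(m.sum(),np.median(z[m]),rect(w,m), cv2.boxPoints(cv2.minAreaRect((w[m][:,:2]*1000).astype(np.float32))).round(1).tolist())
togo((.5088,.2005,.1255),-21.3)
E
```

```text
time_s: 12.85
position: [0.5094, 0.2007, 0.1666]
tcp_rot: [[0.931, -0.364, -0.001], [-0.364, -0.931, -0.0], [-0.001, 0.001, -1.0]]
force: [1.2, 1.2, -1.5]
opening: 0.186
grasp_force: 30.0
[0.5094118  0.20067238 0.16657026]
11084 0.03026937066490791 (array([519. , 196.3]), array([70.2, 89.2]), -22.0) [[464.5, 180.39999389648438], [547.2000122070312, 147.10000610351562], [573.5, 212.1999969482422], [490.79998779296875, 245.60000610351562]]
3091 0.08413855246582808 (array([526.7, 194.6]), array([26. , 30.6]), -21.4) [[507.70001220703125, 188.0], [536.2000122070312, 176.89999389648438], [545.7000122070312, 201.10000610351562], [517.2000122070312, 212.3000030517578]]
togo [-0.0068  0.0054  0.2116] [-0.0004 -0.0006 -0.0002] t 12.9
```

```bash

python3 -m pendant '[[-0.002,0.005,0.05,0,0,0.003,1],[-0.002,0.005,0.12,0,0,0.003,1],[-0.002,0.005,0.17,0,0,0.003,1],[-0.002,0.005,0.19,0,0,0.003,1],[-0.002,0.005,0.205,0,0,0.003,1],[-0.002,0.005,0.205,0,0,0.003,1]]'
```

```text
time_s: 13.5
position: [0.5083, 0.2007, 0.1257]
tcp_rot: [[0.928, -0.371, 0.0], [-0.371, -0.928, 0.0], [0.0, -0.0, -1.0]]
force: [0.2, -0.3, -2.2]
opening: 0.186
grasp_force: 30.0
```

```bash

python3 -m pendant '[[0,0,0.003,0,0,0,1],[0,0,0.005,0,0,0,1],[0,0,0.005,0,0,0,1]]' | grep -E "pos|force"
python3 -m pendant '[[0,0,0.006,0,0,0,-0.3],[0,0,0.006,0,0,0,-0.3],[0,0,0.006,0,0,0,-0.3],[0,0,0.006,0,0,0,-0.3],[0,0,0.006,0,0,0,-0.3],[0,0,0.006,0,0,0,-0.3],[0,0,0.006,0,0,0,-0.3],[0,0,0.006,0,0,0,-0.3]]'
```

```text
position: [0.5084, 0.2007, 0.1249]
force: [-0.5, -0.3, -2.3]
grasp_force: 30.0
time_s: 14.6
position: [0.5083, 0.2006, 0.1235]
tcp_rot: [[0.928, -0.371, 0.0], [-0.371, -0.928, 0.0], [0.0, -0.0, -1.0]]
force: [0.2, -0.3, 1.0]
opening: 0.642
grasp_force: 0.0
```

Released with the bar on the wood. I'll lift straight up, check the spanner, and look at the ring from above.

```bash

python3 -m pendant '[[0,0,-0.05,0,0,0,-0.3],[0,0,-0.2,0,0,0,-0.3],[0,0,-0.45,0,0,0,-0.3],[0,0,-0.7,0,0,0,-0.3],[0,0,-0.7,0,0,0,-0.3],[0,0,-0.7,0,0,0,-0.3]]' | head -2
python3 - <<'E'
from h import *
s=readout.read_state();p,d=capture("wrist");w=cloud("wrist",d,wristT(s));z=w[...,2]
near=np.hypot(w[...,0]-.509,w[...,1]-.199)<.07
for a,b in((.026,.034),(.038,.047),(.096,.108)):
    m=near&(z>a)&(z<b);print(m.sum(),np.median(z[m]),rect(w,m))
t,_=capture("top");a=cv2.resize(t[205:290,370:475],(392,317),interpolation=2);b=cv2.resize(p,(400,317));cv2.imwrite("pics/end.png",np.hstack([a,b])[:,:,::-1])
togo((.50,-.15,.33),20)
E
```

```text
time_s: 15.2
position: [0.5087, 0.2008, 0.2655]
8462 0.030208759780545602 (array([509.4, 200. ]), array([ 70.2, 109.9]), -22.0)
1424 0.042155610085280765 (array([509.4, 201. ]), array([26., 66.]), -22.0)
927 0.10188513644549696 (array([509.1, 200.9]), array([15.3, 26.7]), -22.1)
togo [ 0.6164  1.6409 -0.3354] [ 1.000e-04  7.000e-04 -2.322e-01] t 15.3
```

View pics/end.png

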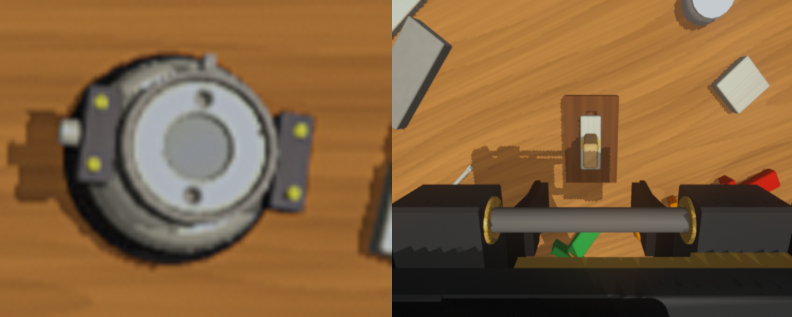

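The end picture shows the ring holes at (204,98) and (192,195), parallel to the jaw bolts within 1° and pointing at the lug. The spanner stands upright in its rest, with its bar top at 42 mm as before.

```bash
python3 -c "
from rig import bot
print(bot.hand_in())"
```

```text
the job is handed in; nothing more can be done
None
```

The ring is turned home against its stop, the spanner is back upright in its rest, and the job was handed in at about 15 s; I did not re-measure the bystanders.

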